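Aim the detector head: set the rotation stage to its target line and lock it

ROBOT

A 6-joint arm with a two-finger parallel gripper is mounted at the origin on the work surface. World frame = base frame: x ahead of the robot, y to its left, z up, the work surface at z = 0. Lengths are in mm, angles in rad, forces in N, time in s.
With the tool pointing down it reaches from about 300 to 775 mm from the base axis. Payload 14.6 kg.
Tool frame: the origin (TCP) lies midway between the tips of the shut fingers; the grasp point (between the pads) lies 19 mm behind it; z points along the fingers, y is the direction in which the jaws open and shut (so a half turn about z gives the same grasp; the last joint's range is limited). The gripper opens to 94 mm and grips with 3 to 60 N. Pads are 16 mm wide; open, the fingers measure 119 mm over their backs; the gripper's body (75 mm by 177 mm) begins 78 mm behind the grasp point.
Start: joints at [-1.375, 0.3, 1.521, -0, 1.321, -0.067], TCP at [142.875, -531.108, 205.446] pointing down, gripper open.
Joint ranges: [-3.03, 3.03], [-0.79, 2.21], [0.23, 2.52], [-1.04, 4.18], [0, 3.07], [-2.55, 2.55]. Speed limits (rad/s): [2.22, 2.22, 2.57, 3.14, 3.14, 3.14].

INTERFACE

Orientations are given as [roll, pitch, yaw] about the fixed x, y, z axes, in that order (R = Rz(yaw) Ry(pitch) Rx(roll)).
In Python, from cell import manip, camera gives the robot as it stands. The module is installed in compiled form; this text tells all that it offers.
- The arm moves only by the tool jog_arm, never from a script. Its argument "commands" is a list of rows, each a list of 7 numbers: the shift along the world's x, y, z in units of 1 m (1.0 is 1 m), then the turn, a rotation vector about the world's x, y, z in units of 120 degrees (1.0 is 120 degrees), then the opening, from 0 (shut) to 1 (fully open). In form: [[x, y, z, ax, ay, az, grip], ...]. A call has exactly 10 rows; each row is the pose to reach, as a shift and turn from the pose commanded when the call began; what a row does not reach only later rows make up. A row lasts 1/8 s, in which the tool goes at most 62.5 mm and 10.7 degrees, less where a joint would pass 70% of its speed; a pose out of reach is approached as far as the arm can. A call with a number of a shift or a turn outside -1 to 1 is refused whole. A call with a gripper value outside its range is refused whole. The fingers move at their own pace and stop on an object; "grip_force" is the grip in N (left out, the last holds). Time passes only in rows, so rows that repeat a pose let the fingers close, or fill a call up. It gives the time, the measured TCP pose, the force and the opening at its end, in the units of the state.
- manip.read_state(): the state, without advancing time (a new reading comes with each control period).
- camera(name): name is "scene" or "top" or "wrist"; returns a dict with "pixels" (384x512x3 uint8, blue, green, red), "vertical_fov" (degrees; the focal length in pixels is half the picture's height over the tangent of half this angle, whatever the lens; pixels are square), "cx", "cy" (the principal point, pixels), "rvec" (rotation vector, rad) and "tvec" (3), from world to camera coordinates, as OpenCV has them. Camera axes: x right, y down, z forward; pixel columns grow to the right and rows downward; lengths in mm; the calibration is good to about 2 mm. The wrist camera is an equidistant fisheye: a pixel r from the principal point sees the ray r / f radians off the axis. A picture is of the moment at which its call begins. There is no depth.
- manip.sign_off(): hands the job in, once; it reports no verdict.
The state is a dict: "clock": time; "joints": joint angles; "qd": joint speeds; "effort": joint torques, N m; "eef_pos": TCP position; "eef_rot": TCP orientation; "wrist_force": force on the tool from outside, world axes, zero at the start; "moment": the same for the moment, N m; "finger_gap": finger opening in mm.
Only numpy, scipy, OpenCV 4.12 (cv2) and the standard library are available. Lean on these libraries where they do the work, as an engineer would, in place of code of your own. Each camera call takes 0.05 s, during which the arm holds its last target.

TASK

With the fingertips, push the black dial of the rotation stage round gently by its steel finger posts until its white index mark lines up with the target line, the one long broad line across the scale ring. Then push the lock slide at the front of the stage fully home against its stop block, leaving the dial on the line. Do not lift, tip or shift the white detector head standing on the dial, and leave the other loose things alone.

Things in the scene. Friction and masses are not known exactly. Their poses are not given: they have to be found in the camera images.
- stage: the fixed rotation stage: aluminium plate 300 x 270 mm, 12 mm thick, screwed to the bench. Origin on the dial's axis, at bench level; z up; the plate runs from -165 to +135 mm in its x and +-135 mm in its y. Its -x side, with the lock slide, faces the robot
- scale_ring: fixed plain aluminium ring round the dial, radius 105 mm, top face 30 mm above the bench, black lines every 10 degrees. Origin on the dial's axis; its +x axis points along the target line: the one broad line (6 mm) that runs across the ring's whole width and down its side (all other lines are short and thin)
- target_line (a point): inner end of the target line, 79 mm from the dial's axis, 30 mm above the bench
- dial (a joint): angle of the dial in the stage's frame, rad: 0 when its index mark points along the stage's +x, growing counter-clockwise seen from above, stops at -1.7 and +1.7. It turns stiffly (about 2 N at a post), has no spring and stays where it is left. Starts clockwise of the target line by 30 to 120 degrees
- index_mark (a point): outer end of the dial's index mark, at the dial's edge, 78 mm from the axis. The dial is a black disc, radius 78 mm, its top 36 mm above the bench; the index mark is the one white radial line on it, 40 mm long and 5 mm wide
- post0 (a point): finger post 0, half-way up (48 mm above the bench): steel pin fixed on the dial, 12 mm diameter, standing 24 mm above the dial (top at 60 mm), 62 mm from the axis, 45 degrees counter-clockwise of the index mark
- post1 (a point): finger post 1, half-way up (48 mm above the bench): steel pin fixed on the dial, 12 mm diameter, standing 24 mm above the dial (top at 60 mm), 62 mm from the axis, 135 degrees counter-clockwise of the index mark
- post2 (a point): finger post 2, half-way up (48 mm above the bench): steel pin fixed on the dial, 12 mm diameter, standing 24 mm above the dial (top at 60 mm), 62 mm from the axis, 225 degrees counter-clockwise of the index mark
- post3 (a point): finger post 3, half-way up (48 mm above the bench): steel pin fixed on the dial, 12 mm diameter, standing 24 mm above the dial (top at 60 mm), 62 mm from the axis, 315 degrees counter-clockwise of the index mark
- detector_mid (a point): middle of the detector head: white block 30 x 36 mm, 34 mm high, 180 g, standing loose in the middle of the dial and turning with it (top 70 mm above the bench)
- lock (a joint): travel of the lock slide, m: 0 = fully open, 0.045 = fully home; it runs along the stage's +y (to the robot's left) and ends where the knob's foot meets a square stop block. About 1.5 N of friction, no spring; it does not itself brake the dial
- lock_knob (a point): middle of the lock slide's steel knob (18 mm in x, 12 mm along the travel, between 26 and 48 mm above the bench; its foot reaches 3 mm farther each way along the travel), on a black track whose top is 20 mm above the bench, 135 mm from the dial's axis. The stop block is 26 mm wide, 14 mm along the track, its top 30 mm above the bench
- mount_post: bystander: small steel pedestal post, foot 32 mm wide, 55 mm tall, loose on the plate's far left corner
- lens_ring: bystander: loose black ring, 31 mm wide, 12 mm high, on the plate's near left corner
- blue_grip: bystander: blue upright cylinder, 30 mm wide, 78 mm tall, loose on the bench left of the plate
- adapter: bystander: black mains adapter, 75 x 45 x 32 mm, loose on the bench right of the plate
- driver: bystander: screwdriver lying on the bench, left
- bracket: bystander: aluminium angle bracket, 60 x 30 x 56 mm, loose on the bench, right
Things that resemble listed ones, but are neither listed nor needed, are in the scene too. Of the things shaped like the part that bears detector_mid, the white one is meant.

How it is judged (in metres and radians):
On the way, in this order (a step that is already met when the one before it is completed fails the run):
1. the index mark is on the target line, with the lock slide still open (y of index_mark in the frame of scale_ring between -0.004 and 0.004 m and x of index_mark in the frame of scale_ring above 0.05 m and value of joint lock below 0.02 m), for 0.2 s.
2. the lock slide is fully home (value of joint lock above 0.04 m), for 0.2 s.
At the end, for the whole second after the job is handed in: The index mark's outer end is within 4 mm (3 degrees) sideways of the target line and at rest, the lock slide is within 5 mm of its stop, and the detector head stands upright within 15 mm of the dial's centre (y of index_mark in the frame of scale_ring between -0.004 and 0.004 m and x of index_mark in the frame of scale_ring above 0.05 m and value of joint lock above 0.04 m and velocity of joint dial between -0.02 and 0.02 rad/s and horizontal distance between detector_mid and stage below 0.015 m and z of detector_mid in the frame of stage below 0.058 m and angle between detector_mid's own z axis and vertical below 0.1 rad); the robot touches nothing.
It fails at once if the detector head is lifted, tipped or pushed off the middle of the dial (z of detector_mid in the frame of stage above 0.058 m or angle between detector_mid's own z axis and vertical above 0.2 rad or not (horizontal distance between detector_mid and stage below 0.015 m)).
It fails at once if the robot's fingers press on the dial with more than 40 N (contact force between the fingers and dial above 40 N).
It fails at once if one of the loose bystanders is moved by more than 20 mm (distance of any of mount_post, lens_ring, blue_grip, adapter, driver, bracket from where it was at the start of the episode above 0.02 m).
It also fails if it takes over 58 s, if anything falls off the work surface, if the arm or the gripper's body presses on something with over 40 N, if the wrist force passes 120 N, or if a joint passes its speed limit or range.

## Working session

There is one attempt and no reset: what is moved stays moved. The work goes in short steps, Python scripts to look and compute and a tool call to move; the robot and the scene stay as the last step left them, time stands still between calls to the robot, and variables do not carry over. Pictures are saved under pics/ and viewed, and the job is handed in when it is done.

Besides the shell and the picture viewer there is one more tool, called after "Call:" in YAML: its name, and indented under it one key for each argument. jog_arm: Moves the arm, as the interface text tells. Its arguments: {"type":"object","properties":{"commands":{"type":"array","items":{"type":"array","items":{"type":"number"}}},"grip_force":{"type":"number"}},"required":["commands"]}

```bash
mkdir -p pics
cat > h.py <<'E'
import cv2,numpy as np,pickle
from cell import manip,camera
def shot(n,tag):
    c=camera(n); cv2.imwrite(f'pics/{tag}.png',c['pixels']); pickle.dump(c,open(f'pics/{tag}.pkl','wb')); return c
def load(tag): return pickle.load(open(f'pics/{tag}.pkl','rb'))
def px2w(c,u,v,z):
    f=c['pixels'].shape[0]/2/np.tan(np.radians(c['vertical_fov'])/2)
    R=cv2.Rodrigues(np.array(c['rvec'],float))[0]; t=np.array(c['tvec'],float).ravel()
    d=R.T@np.array([(u-c['cx'])/f,(v-c['cy'])/f,1]); o=-R.T@t
    return o+d*(z-o[2])/d[2]
def w2px(c,p):
    f=c['pixels'].shape[0]/2/np.tan(np.radians(c['vertical_fov'])/2)
    K=np.array([[f,0,c['cx']],[0,f,c['cy']],[0,0,1.]])
    return cv2.projectPoints(np.array(p,float).reshape(-1,3),np.array(c['rvec'],float),np.array(c['tvec'],float),K,None)[0].reshape(-1,2)
def crop(tag,x0,y0,x1,y1,s,out):
    im=cv2.imread(f'pics/{tag}.png')[y0:y1,x0:x1]; cv2.imwrite(f'pics/{out}.png',cv2.resize(im,None,fx=s,fy=s,interpolation=cv2.INTER_CUBIC))
E
python3 - <<'E'
from h import *
for n in('scene','top'):
    c=shot(n,n+'0'); print(n,c['vertical_fov'],c['cx'],c['cy'],c['rvec'],c['tvec'])
print(manip.read_state())
E
```

```text
scene 49.722708692906934 255.09515100471236 190.35460128982007 [ 1.01780244  2.5485833  -0.91615421] [ 444.26049121 -293.56314415 1523.88302732]
top 49.295402213087606 262.9835944288795 197.23745342082745 [ 2.15077891 -2.1167121   0.19893959] [ -14.44079847  637.68523985 1356.885417  ]
{'clock': 0.1, 'joints': array([-1.37456960e+00,  3.00397056e-01,  1.52151845e+00, -5.71222050e-06,
        1.32067548e+00, -6.65882271e-02]), 'qd': array([ 6.42531815e-04, -1.27813122e-03, -1.57560617e-03,  8.87597722e-04,
        8.20854192e-04,  7.30771730e-05]), 'effort': array([ 9.00542891e-04, -5.32645583e+01, -3.53282940e+01,  7.09587545e-02,
        2.34971254e-02, -6.06190315e-05]), 'eef_pos': array([ 142.84713415, -530.88862357,  204.95343326]), 'eef_rot': array([-3.14059617e+00, -6.09069399e-05,  2.62816344e-01]), 'wrist_force': array([-0.88635946, -0.59168681, -1.08182601]), 'moment': array([-0.02546767,  0.04928101,  0.0006252 ]), 'finger_gap': 93.90249871764664}
```

View pics/top0.png

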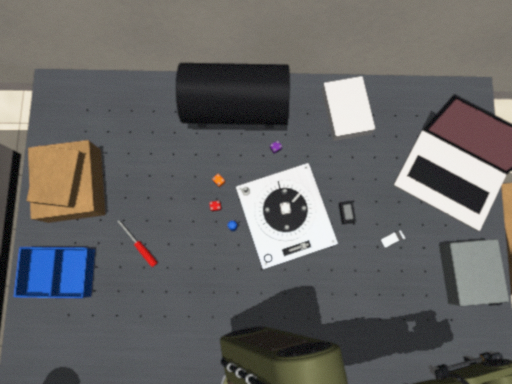

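View pics/scene0.png

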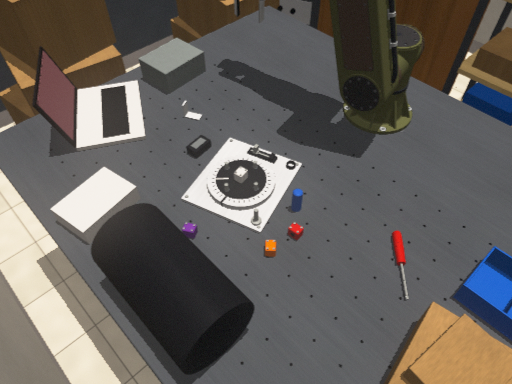

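Run:
```python
from h import *
crop('top0',225,155,345,275,6,'t0c'); crop('scene0',175,130,315,235,5,'s0c')
```

```text
(no output)
```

View pics/t0c.png

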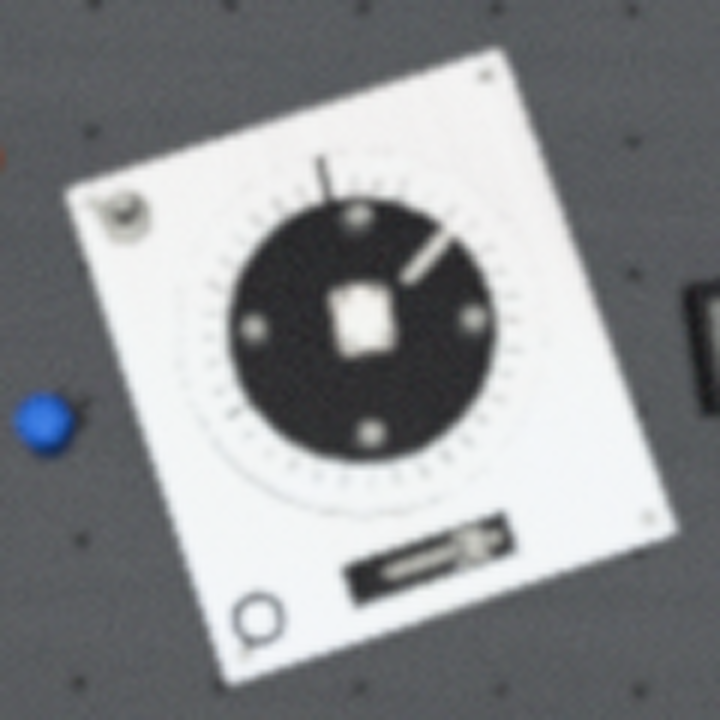

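View pics/s0c.png

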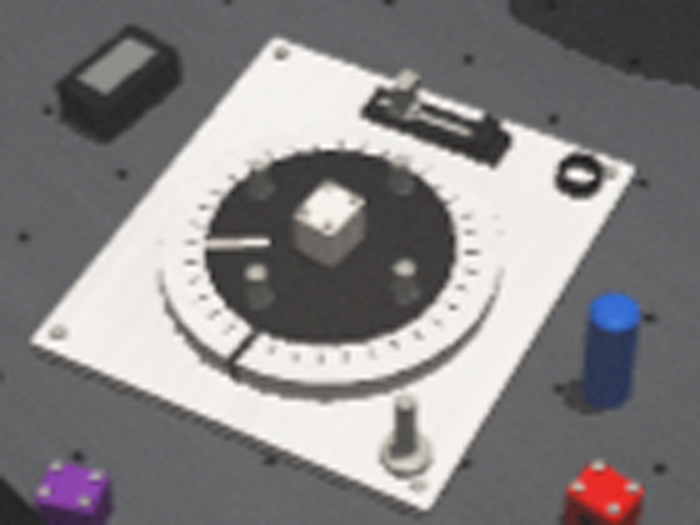

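Run:
```python
from h import *
c=load('top0'); g=lambda x,y,z:px2w(c,225+(x+.5)/6-.5,155+(y+.5)/6-.5,z)[:2]
P=[g(358,215,60),g(253,327,60),g(371,433,60),g(473,318,60)]
C=np.mean(P,0); print('posts',np.round(P,1),'C',C)
for p in P: d=p-C; print(np.hypot(*d),np.degrees(np.arctan2(d[1],d[0])))
for n,q in dict(tgo=g(322,157,30),tgi=g(330,200,30),imo=g(450,230,36),imi=g(405,280,36),det=g(363,320,70)).items():
    d=q-C; print(n,q.round(1),np.hypot(*d),np.degrees(np.arctan2(d[1],d[0])))
cor=[g(65,190,12),g(500,45,12),g(680,530,12),g(228,687,12)]
print('corners',np.round(cor,1)); e=cor[1]-cor[2];print(np.degrees(np.arctan2(e[1],e[0])),np.hypot(*e)); e=cor[0]-cor[3];print(np.degrees(np.arctan2(e[1],e[0])))
for n,q in dict(knob=g(473,540,48),mount=g(128,210,40),lens=g(258,617,24),blue=g(45,422,78),track0=g(352,590,20),track1=g(512,532,20),).items(): print(n,q.round(1))
s=load('scene0'); h=lambda x,y,z:px2w(s,175+(x+.5)/5-.5,130+(y+.5)/5-.5,z)[:2]
print('scene'); P=[h(257,167,60),h(401,165,60),h(404,268,60),h(255,272,60)];C2=np.mean(P,0);print(np.round(P,1),C2)
for n,q in dict(tgo=h(234,358,30),tgi=h(252,334,30),imo=h(207,243,36),imi=h(268,242,36),det=h(332,200,70),knob=h(405,77,48)).items():
    d=q-C2; print(n,q.round(1),np.hypot(*d),np.degrees(np.arctan2(d[1],d[0])))
```

```text
posts [[ 661.8  -75.8]
 [ 597.1  -17.5]
 [ 538.7  -83.7]
 [ 604.2 -140.5]] C [600.45833351 -79.35523872]
61.46372223934822 3.3580547248633312
61.993637293660704 93.13155200950737
61.87766264779355 -175.95637694832814
61.25299876223929 -86.48813129907148
tgo [701.5 -56.5] 103.55706904055248 12.727327281917981
tgi [676.2 -61.4] 77.86155647990182 13.356833469777571
imo [ 658.7 -130. ] 77.13744770444045 -41.00830934281943
imi [ 629.2 -104.3] 38.02516226023919 -40.91538182676143
det [600.5 -78.3] 1.0664172099724314 86.4184801483785
corners [[ 683.1   92.4]
 [ 774.9 -161.9]
 [ 491.2 -263.7]
 [ 399.    -7. ]]
19.7355771820244 301.420873088844
19.273100432626514
knob [ 481.3 -141.5]
mount [666.4  54.5]
lens [437.9 -23.1]
blue [540.  96.]
track0 [453.9 -76.1]
track1 [ 488.  -166.7]
scene
[[ 607.  -135.5]
 [ 541.7  -75.5]
 [ 597.8  -13.7]
 [ 663.5  -72.1]] [602.50480447 -74.19806997]
tgo [700.5 -50.9] 100.75129404035755 13.386948441726583
tgi [681.  -57.3] 80.31701130177909 12.176607605638866
imo [ 657.2 -126.4] 75.57890117715856 -43.679423341751445
imi [ 629.6 -101.2] 38.27865791484474 -44.95187010989264
det [598.  -76.3] 4.98817190008484 -155.01211586091844
knob [ 478.3 -138.7] 139.97250252157795 -152.55437470726494
```

Call:
jog_arm:
  commands:
    - [0.02, 0.018, 0, 0, 0, -0.005, 0]
    - [0.06, 0.055, 0, 0, 0, -0.014, 0]
    - [0.104, 0.094, 0, 0, 0, -0.023, 0]
    - [0.148, 0.134, 0, 0, 0, -0.033, 0]
    - [0.192, 0.174, 0, 0, 0, -0.043, 0]
    - [0.236, 0.214, 0, 0, 0, -0.053, 0]
    - [0.28, 0.254, 0, 0, 0, -0.063, 0]
    - [0.324, 0.294, 0, 0, 0, -0.073, 0]
    - [0.368, 0.334, 0, 0, 0, -0.083, 0]
    - [0.405, 0.368, 0, 0, 0, -0.096, 0]
  grip_force: 20

```text
clock: 1.35
eef_pos: [549.1, -161.3, 205.1]
eef_rot: [-3.141, 0.0, 0.062]
wrist_force: [0.8, -0.5, 0.3]
finger_gap: 0.5
```

Call:
jog_arm:
  commands:
    - [0.012, 0.011, 0, 0, 0, 0, 0]
    - [0.024, 0.022, -0.02, 0, 0, 0, 0]
    - [0.024, 0.022, -0.045, 0, 0, 0, 0]
    - [0.024, 0.022, -0.07, 0, 0, 0, 0]
    - [0.024, 0.022, -0.095, 0, 0, 0, 0]
    - [0.024, 0.022, -0.115, 0, 0, 0, 0]
    - [0.024, 0.022, -0.125, 0, 0, 0, 0]
    - [0.024, 0.022, -0.13, 0, 0, 0, 0]
    - [0.024, 0.022, -0.13, 0, 0, 0, 0]
    - [0.024, 0.022, -0.13, 0, 0, 0, 0]

```text
clock: 2.6
eef_pos: [572.1, -141.3, 76.1]
eef_rot: [3.141, -0.001, 0.062]
wrist_force: [-1.3, -0.1, 0.7]
finger_gap: 0.6
```

Run:
```python
from h import *
for n in('scene','wrist'):
    shot(n,n+'1')
crop('scene1',165,100,315,220,5,'s1c')
print(manip.read_state()['eef_pos'])
```

```text
[ 572.12236359 -141.18359772   75.99997209]
```

View pics/s1c.png

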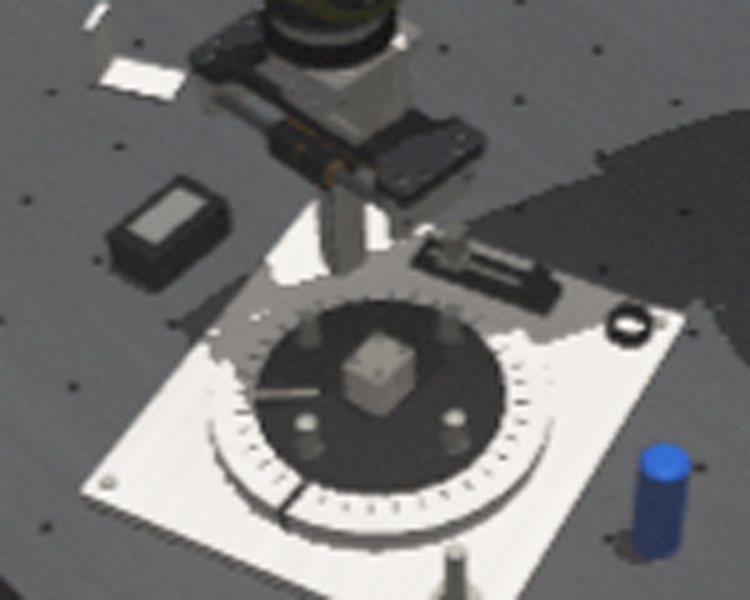

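View pics/wrist1.png

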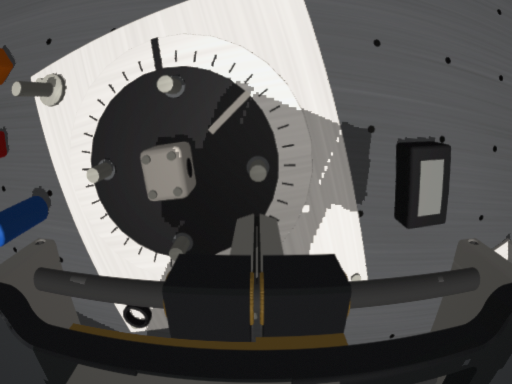

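```bash
cat >> h.py <<'E'
C=np.array([601,-77.5])
def tcp(th,back=14,r=62):
    t=np.radians(th); return C+r*np.array([np.cos(t),np.sin(t)])-back*np.array([-np.sin(t),np.cos(t)])
def wpx2w(c,u,v,z):
    f=c['pixels'].shape[0]/2/np.tan(np.radians(c['vertical_fov'])/2)
    R=cv2.Rodrigues(np.array(c['rvec'],float))[0]; t=np.array(c['tvec'],float).ravel()
    x=np.array([u-c['cx'],v-c['cy']]); r=np.hypot(*x); a=r/f
    d=R.T@np.r_[x/r*np.sin(a),np.cos(a)]; o=-R.T@t
    return (o+d*(z-o[2])/d[2])[:2]
E
python3 - <<'E'
from h import *
c=load('wrist1')
for n,(u,v,z) in dict(p3=(258,160,60),p0=(165,85,60),p1=(95,175,60),p2=(178,240,60),ti=(159,68,30),to=(155,40,30),io=(248,91,36),ii=(211,131,36)).items():
    q=wpx2w(c,u,v,z);d=q-C;print(n,q.round(1),np.hypot(*d).round(1),np.degrees(np.arctan2(d[1],d[0])).round(1))
for th in np.linspace(-86.5,-38.5,9):
    p=tcp(th); print(th,(p-[571.9,-141.1]).round(1),round((th+90-3.5)/120,3))
E
```

```text
p3 [ 613.3 -139.3] 63.0 -78.8
p0 [661.5 -73.7] 60.6 3.6
p1 [596.5 -17.8] 59.9 94.3
p2 [550.4 -83.7] 51.0 -173.0
ti [677.6 -58.4] 79.0 14.0
to [700.8 -53.2] 102.7 13.7
io [ 660.4 -129.1] 78.7 -41.0
ii [ 629.3 -103.3] 38.3 -42.3
-86.5 [18.9  0.9] 0.0
-80.5 [25.5  0.1] 0.05
-74.5 [32.2  0.1] 0.1
-68.5 [38.8  0.8] 0.15
-62.5 [45.3  2.1] 0.2
-56.5 [51.6  4.2] 0.25
-50.5 [57.7  6.9] 0.3
-44.5 [63.5 10.2] 0.35
-38.5 [68.9 14. ] 0.4
```

Call:
jog_arm:
  commands:
    - [0, 0, -0.008, 0, 0, 0, 0]
    - [0, 0, -0.016, 0, 0, 0, 0]
    - [0, 0, -0.024, 0, 0, 0, 0]
    - [0, 0, -0.03, 0, 0, 0, 0]
    - [0, 0, -0.031, 0, 0, 0, 0]
    - [0.003, 0, -0.031, 0, 0, 0, 0]
    - [0.006, 0, -0.031, 0, 0, 0, 0]
    - [0.009, 0.001, -0.031, 0, 0, 0, 0]
    - [0.012, 0.001, -0.031, 0, 0, 0, 0]
    - [0.012, 0.001, -0.031, 0, 0, 0, 0]

```text
clock: 3.95
eef_pos: [584.0, -140.1, 44.4]
eef_rot: [-3.142, -0.0, 0.062]
wrist_force: [-0.5, -0.0, -0.1]
finger_gap: 0.6
```

Call:
jog_arm:
  commands:
    - [0.007, 0, 0, 0, 0, 0, 0]
    - [0.0135, -0.001, 0, 0, 0, 0.05, 0]
    - [0.02, -0.001, 0, 0, 0, 0.1, 0]
    - [0.027, 0, 0, 0, 0, 0.15, 0]
    - [0.033, 0.001, 0, 0, 0, 0.2, 0]
    - [0.0395, 0.003, 0, 0, 0, 0.25, 0]
    - [0.0455, 0.006, 0, 0, 0, 0.3, 0]
    - [0.0515, 0.009, 0, 0, 0, 0.35, 0]
    - [0.054, 0.011, 0, 0, 0, 0.375, 0]
    - [0.054, 0.011, 0, 0, 0, 0.375, 0]

```text
clock: 5.2
eef_pos: [638.2, -129.0, 44.4]
eef_rot: [3.142, 0.0, 0.847]
wrist_force: [-0.3, -0.0, 0.9]
finger_gap: 0.4
```

Run:
```python
from h import *
for n in('top','wrist','scene'):
    shot(n,n+'2')
crop('scene2',165,100,315,220,5,'s2c');crop('top2',225,155,345,275,5,'t2c')
```

```text
(no output)
```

View pics/wrist2.png

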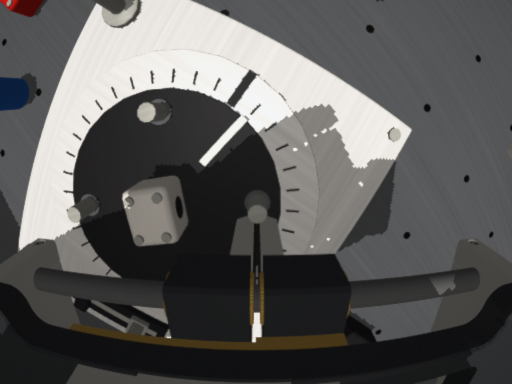

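View pics/s2c.png

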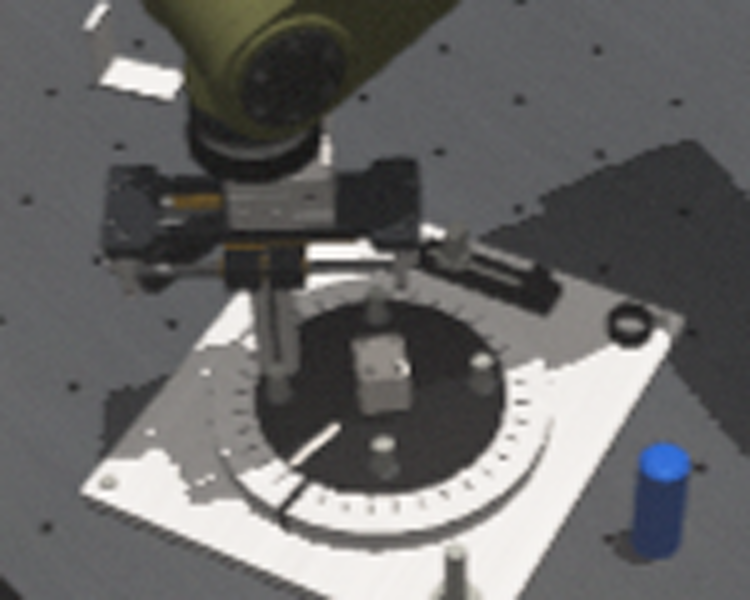

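View pics/t2c.png

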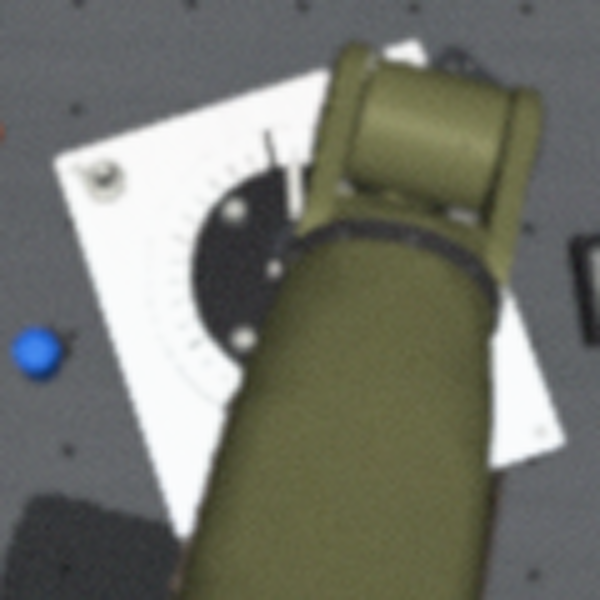

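Run:
```python
from h import *
crop('wrist2',180,55,290,180,5,'w2c')
```

```text
(no output)
```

View pics/w2c.png

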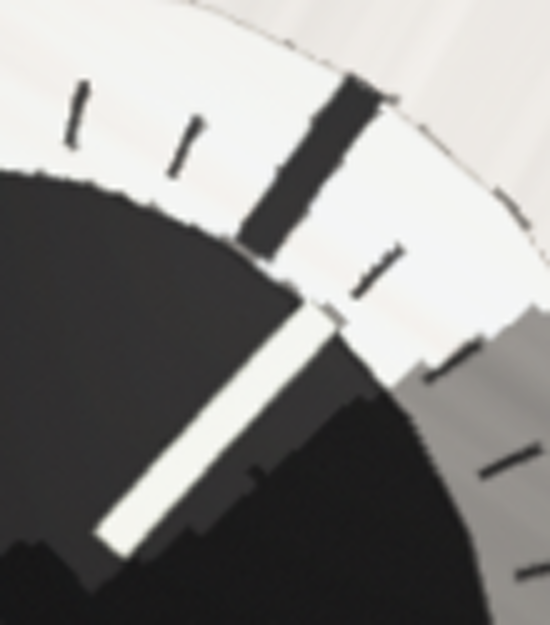

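```bash
cat >> h.py <<'E'
def ang(c,pts,x0,y0,s):
    out={}
    for n,(u,v,z) in pts.items():
        q=wpx2w(c,x0+(u+.5)/s-.5,y0+(v+.5)/s-.5,z);out[n]=q
        d=q-C;print(n,q.round(1),np.hypot(*d).round(1),np.degrees(np.arctan2(d[1],d[0])).round(1))
    a=np.degrees(np.arctan2(*(out['to']-out['ti'])[::-1]));b=np.degrees(np.arctan2(*(out['io']-out['ii'])[::-1]));print('dirs',a,b)
    X=np.linalg.solve(np.array([out['to']-out['ti'],-(out['io']-out['ii'])]).T,out['ii']-out['ti'])
    t=(out['to']-out['ti'])/np.linalg.norm(out['to']-out['ti']);w=out['io']-out['ti'];print('index end sideways of line mm (left +):',t[0]*w[1]-t[1]*w[0])
E
python3 - <<'E'
from h import *
ang(load('wrist2'),dict(ti=(258,245,30),to=(362,88,30),io=(320,315,36),ii=(112,545,36)),180,55,5)
E
```

```text
ti [678.  -58.6] 79.3 13.8
to [701.8 -52.1] 103.9 14.1
io [678.1 -71. ] 77.4 4.8
ii [638.1 -74.8] 37.2 4.1
dirs 15.22559844514747 5.508782447371207
index end sideways of line mm (left +): -11.959299093941853
```

Call:
jog_arm:
  commands:
    - [0.001, 0.001, 0, 0, 0, 0.01, 0]
    - [0.002, 0.002, 0, 0, 0, 0.02, 0]
    - [0.003, 0.003, 0, 0, 0, 0.03, 0]
    - [0.004, 0.004, 0, 0, 0, 0.04, 0]
    - [0.005, 0.005, 0, 0, 0, 0.05, 0]
    - [0.006, 0.006, 0, 0, 0, 0.06, 0]
    - [0.007, 0.006, 0, 0, 0, 0.068, 0]
    - [0.0075, 0.0065, 0, 0, 0, 0.075, 0]
    - [0.0075, 0.0065, 0, 0, 0, 0.075, 0]
    - [0.0075, 0.0065, 0, 0, 0, 0.075, 0]

```text
clock: 6.6
eef_pos: [645.4, -122.5, 44.4]
eef_rot: [-3.141, -0.0, 1.004]
wrist_force: [-0.3, -0.2, 0.3]
finger_gap: 0.3
```

Run:
```python
from h import *
shot('wrist','wrist3'); crop('wrist3',170,55,290,190,4,'w3c')
```

```text
(no output)
```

View pics/w3c.png

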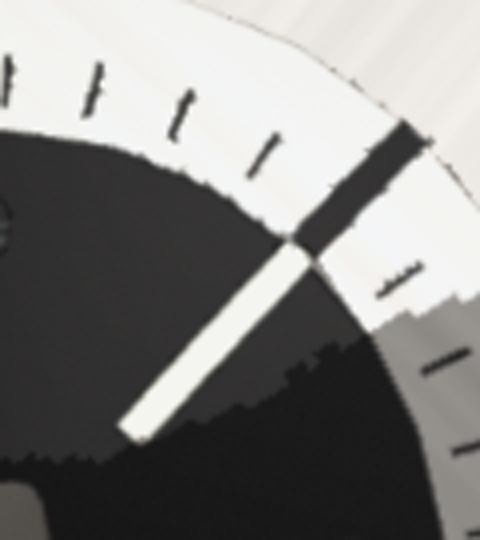

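Run:
```python
from h import *
ang(load('wrist3'),dict(ti=(304,249,30),to=(414,133,30),io=(301,252,36),ii=(132,433,36)),170,55,4)
```

```text
ti [677. -59.] 78.2 13.7
to [702.2 -52.5] 104.3 13.9
io [676.5 -59.2] 77.7 13.6
ii [637.6 -68.7] 37.6 13.5
dirs 14.524998078774463 13.698158217889466
index end sideways of line mm (left +): -0.06609890914872472
```

Call:
jog_arm:
  commands:
    - [-0.003, -0.005, 0, 0, 0, 0, 0]
    - [-0.006, -0.01, 0, 0, 0, 0, 0]
    - [-0.009, -0.014, 0, 0, 0, 0, 0]
    - [-0.009, -0.014, 0.015, 0, 0, 0, 0]
    - [-0.009, -0.014, 0.035, 0, 0, 0, 0]
    - [-0.009, -0.014, 0.055, 0, 0, 0, 0]
    - [-0.03, -0.02, 0.066, 0, 0, -0.06, 0]
    - [-0.06, -0.03, 0.066, 0, 0, -0.13, 0]
    - [-0.09, -0.037, 0.066, 0, 0, -0.2, 0]
    - [-0.115, -0.042, 0.066, 0, 0, -0.26, 0]

```text
clock: 7.9
eef_pos: [529.7, -164.8, 111.9]
eef_rot: [3.141, -0.001, 0.455]
wrist_force: [-0.0, -0.8, -0.3]
finger_gap: 0.5
```

Call:
jog_arm:
  commands:
    - [-0.015, -0.002, 0, 0, 0, -0.055, 0]
    - [-0.03, -0.004, 0, 0, 0, -0.057, 0]
    - [-0.04, -0.007, 0, 0, 0, -0.057, 0]
    - [-0.04, -0.007, 0, 0, 0, -0.057, 0]
    - [-0.04, -0.007, 0, 0, 0, -0.057, 0]
    - [-0.04, -0.007, 0, 0, 0, -0.057, 0]
    - [-0.04, -0.007, 0, 0, 0, -0.057, 0]
    - [-0.04, -0.007, 0, 0, 0, -0.057, 0]
    - [-0.04, -0.007, 0, 0, 0, -0.057, 0]
    - [-0.04, -0.007, 0, 0, 0, -0.057, 0]

```text
clock: 9.15
eef_pos: [490.4, -171.6, 110.5]
eef_rot: [3.142, -0.0, 0.34]
wrist_force: [0.0, 0.1, -0.3]
finger_gap: 0.4
```

Run:
```python
from h import *
s=manip.read_state();print(s['eef_pos'],np.degrees(s['eef_rot']))
shot('wrist','wrist4');shot('top','top4');shot('scene','scene4');crop('scene4',165,100,315,220,5,'s4c');crop('top4',225,155,345,275,5,'t4c')
```

```text
[ 490.39180538 -171.62950193  110.46164037] [ 1.79997706e+02 -9.07387785e-04  1.94984572e+01]
```

View pics/wrist4.png

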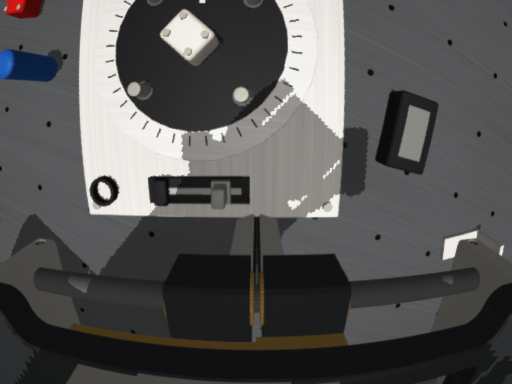

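View pics/s4c.png

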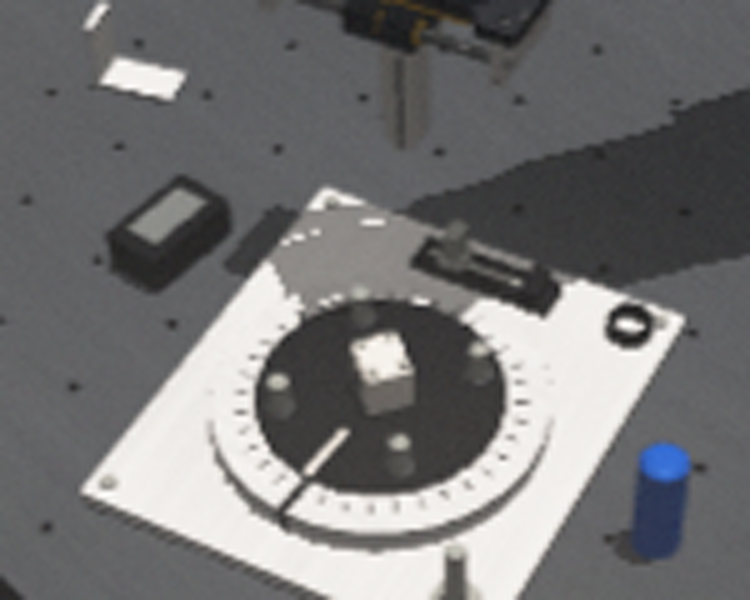

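View pics/t4c.png

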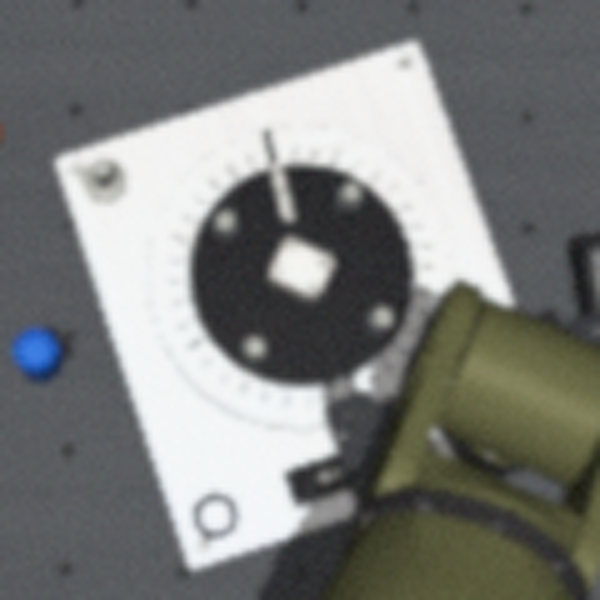

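Run:
```python
from h import *
c=load('wrist4')
crop('wrist4',140,165,270,225,6,'w4c')
a=np.radians(19.5);R=np.array([[np.cos(a),np.sin(a)],[-np.sin(a),np.cos(a)]])
for n,(u,v,z) in dict(knob=(221,188,48),tr=(250,177,20),tr2=(250,203,20),bl=(149,190,20),bl2=(168,203,30)).items():
    q=wpx2w(c,u,v,z);print(n,q,R@(q-C))
```

```text
knob [ 489.32531139 -139.54016228] [-125.97862671  -21.20385402]
tr [ 500.43879865 -161.16703543] [-122.72179111  -45.30000024]
tr2 [ 476.38392141 -169.53111964] [-148.18890514  -45.15465004]
bl [455.07858954 -70.99338448] [-135.37962305   54.84297348]
bl2 [452.99270767 -95.24039717] [-145.439681     32.68301496]
```

View pics/w4c.png

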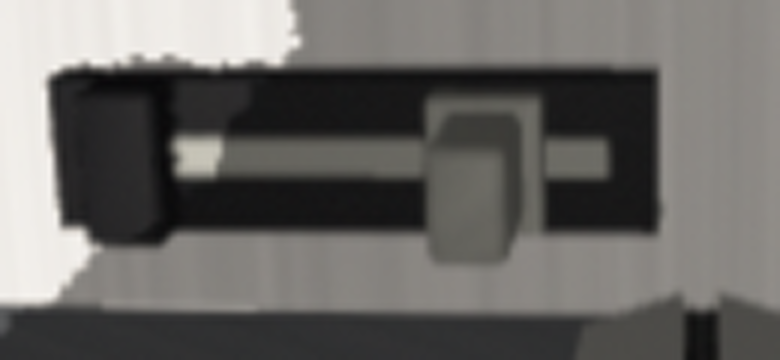

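Call:
jog_arm:
  commands:
    - [0, 0, -0.015, 0, 0, 0, 0]
    - [0, 0, -0.035, 0, 0, 0, 0]
    - [0, 0, -0.055, 0, 0, 0, 0]
    - [0, 0, -0.068, 0, 0, 0, 0]
    - [0, 0, -0.075, 0, 0, 0, 0]
    - [0, 0, -0.076, 0, 0, 0, 0]
    - [-0.001, 0.003, -0.076, 0, 0, 0, 0]
    - [-0.002, 0.006, -0.076, 0, 0, 0, 0]
    - [-0.003, 0.009, -0.076, 0, 0, 0, 0]
    - [-0.003, 0.009, -0.076, 0, 0, 0, 0]

```text
clock: 10.55
eef_pos: [487.4, -162.4, 34.6]
eef_rot: [3.141, -0.0, 0.341]
wrist_force: [0.6, -0.0, -0.2]
finger_gap: 0.6
```

Call:
jog_arm:
  commands:
    - [-0.002, 0.005, 0, 0, 0, 0, 0]
    - [-0.004, 0.01, 0, 0, 0, 0, 0]
    - [-0.0055, 0.015, 0, 0, 0, 0, 0]
    - [-0.007, 0.02, 0, 0, 0, 0, 0]
    - [-0.009, 0.025, 0, 0, 0, 0, 0]
    - [-0.011, 0.03, 0, 0, 0, 0, 0]
    - [-0.0125, 0.035, 0, 0, 0, 0, 0]
    - [-0.014, 0.039, 0, 0, 0, 0, 0]
    - [-0.015, 0.042, 0, 0, 0, 0, 0]
    - [-0.015, 0.042, 0, 0, 0, 0, 0]

```text
clock: 11.8
eef_pos: [472.2, -120.3, 34.4]
eef_rot: [-3.141, 0.0, 0.34]
wrist_force: [0.2, -0.1, -0.2]
finger_gap: 0.2
```

Run:
```python
from h import *
shot('wrist','wrist5');crop('wrist5',100,60,370,260,3,'w5c')
```

```text
(no output)
```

View pics/w5c.png

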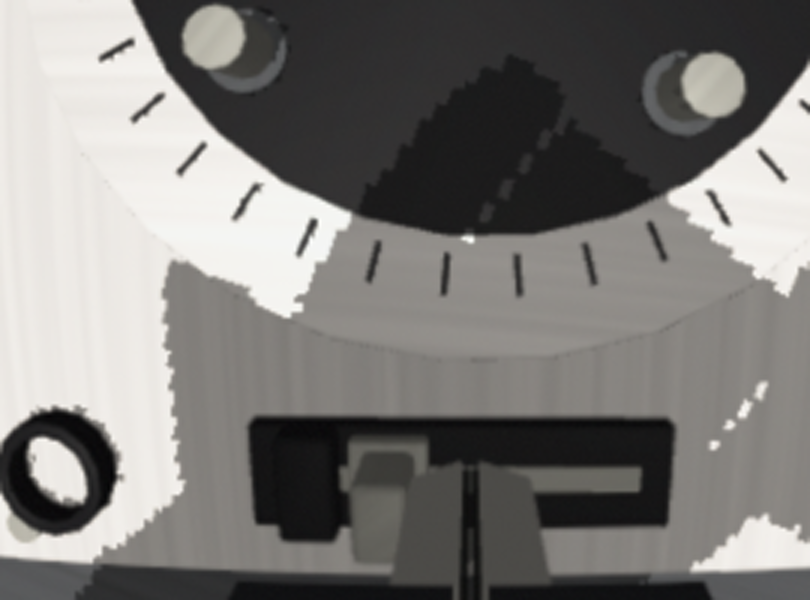

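Call:
jog_arm:
  commands:
    - [-0.0003, 0.0008, 0, 0, 0, 0, 0]
    - [-0.0006, 0.0015, 0, 0, 0, 0, 0]
    - [-0.0008, 0.0023, 0, 0, 0, 0, 0]
    - [-0.001, 0.003, 0, 0, 0, 0, 0]
    - [-0.0012, 0.0035, 0, 0, 0, 0, 0]
    - [-0.0014, 0.004, 0, 0, 0, 0, 0]
    - [-0.0014, 0.004, 0, 0, 0, 0, 0]
    - [-0.0014, 0.004, 0, 0, 0, 0, 0]
    - [-0.0014, 0.004, 0, 0, 0, 0, 0]
    - [-0.0014, 0.004, 0, 0, 0, 0, 0]

```text
clock: 13.1
eef_pos: [471.2, -117.3, 34.5]
eef_rot: [3.14, -0.0, 0.34]
wrist_force: [1.9, -8.5, -3.9]
finger_gap: 0.2
```

Run:
```python
from h import *
shot('wrist','wrist6');crop('wrist6',160,180,290,260,6,'w6c')
```

```text
(no output)
```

View pics/w6c.png

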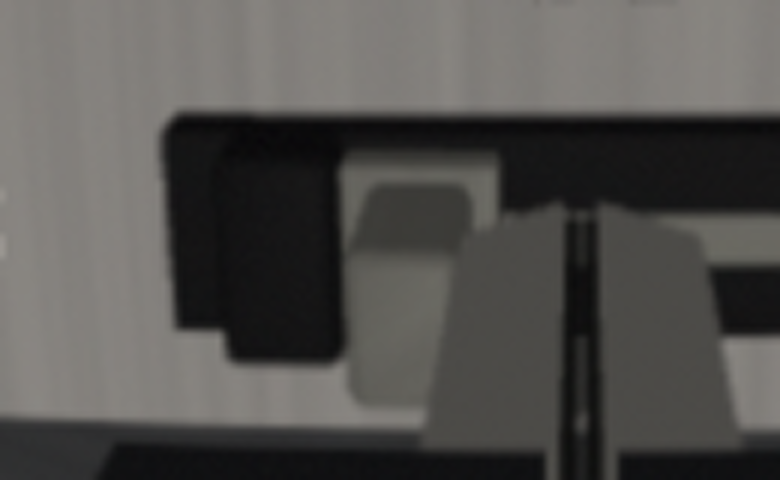

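Call:
jog_arm:
  commands:
    - [0.001, -0.004, 0, 0, 0, 0, 0]
    - [0.003, -0.009, 0, 0, 0, 0, 0]
    - [0.005, -0.015, 0, 0, 0, 0, 0]
    - [0.005, -0.015, 0.02, 0, 0, 0, 0]
    - [0.005, -0.015, 0.05, 0, 0, 0, 0]
    - [0.005, -0.015, 0.08, 0, 0, 0, 0]
    - [0, -0.04, 0.11, 0, 0, 0, 0]
    - [-0.01, -0.08, 0.13, 0, 0, 0, 0]
    - [-0.02, -0.12, 0.13, 0, 0, 0, 0]
    - [-0.02, -0.13, 0.13, 0, 0, 0, 0]

```text
clock: 14.4
eef_pos: [450.4, -248.5, 164.5]
eef_rot: [3.142, -0.0, 0.338]
wrist_force: [-0.3, 0.7, -0.3]
finger_gap: 0.4
```

Call:
jog_arm:
  commands:
    - [-0.01, -0.03, 0, 0, 0, 0, 0]
    - [-0.03, -0.07, 0, 0, 0, 0, 0]
    - [-0.05, -0.11, 0, 0, 0, 0, 0]
    - [-0.07, -0.14, 0, 0, 0, 0, 0]
    - [-0.08, -0.15, 0, 0, 0, 0, 0]
    - [-0.08, -0.15, 0, 0, 0, 0, 0]
    - [-0.08, -0.15, 0, 0, 0, 0, 0]
    - [-0.08, -0.15, 0, 0, 0, 0, 0]
    - [-0.08, -0.15, 0, 0, 0, 0, 0]
    - [-0.08, -0.15, 0, 0, 0, 0, 0]

```text
clock: 15.65
eef_pos: [371.2, -396.4, 164.5]
eef_rot: [3.142, -0.0, 0.341]
wrist_force: [0.5, -0.3, 0.0]
finger_gap: 0.6
```

Run:
```python
from h import *
shot('top','top7');crop('top7',225,155,345,275,5,'t7c');shot('scene','scene7');crop('scene7',165,100,315,235,5,'s7c')
print(manip.read_state()['wrist_force'])
```

```text
[-0.75029173 -0.23991905  0.42041549]
```

View pics/t7c.png

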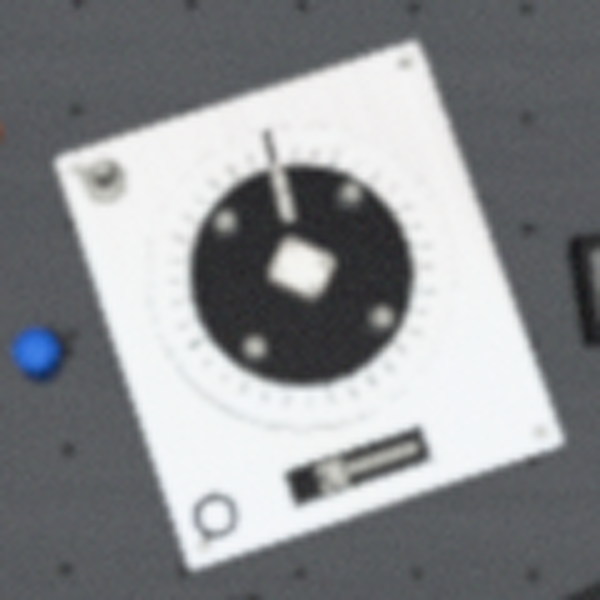

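View pics/s7c.png

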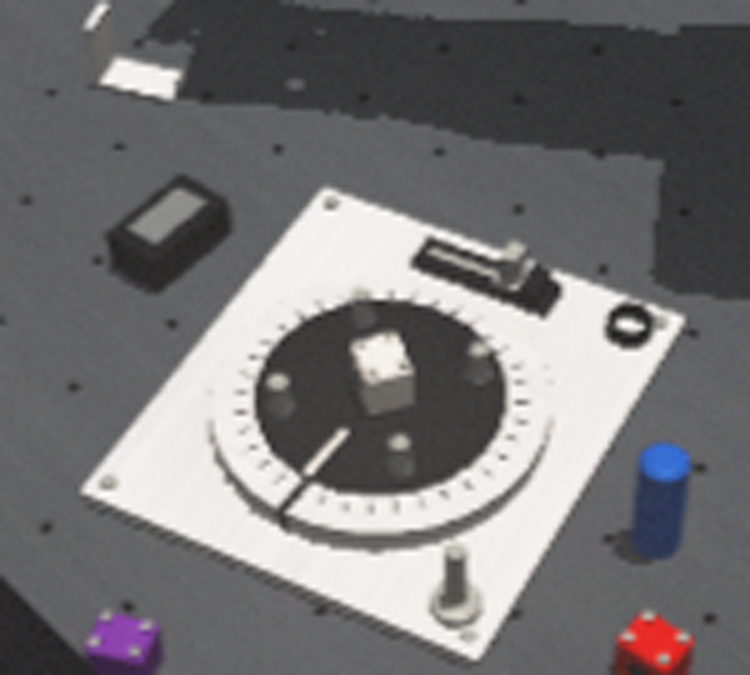

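The top picture shows the index mark (275–290, 170–220) running straight on from the target line (267–275, 130–165). The slide sits against its stop block, the head stands upright in the middle of the dial, and the bystanders have not moved.

```bash
python3 -c "
from cell import manip
print(manip.sign_off())"
```

```text
the job is handed in; nothing more can be done
None
```

The dial is on the target line and the lock slide is home against its stop block. I handed the job in at about 16 s, well inside the 58 s limit; the hand-in reports no verdict.

- **Dial:** I pushed it about 55° counter-clockwise by post 3 with the shut fingertips. In the wrist camera the index mark's end then measured about 0.1 mm sideways of the target line (13.6° against 13.7°). I did not measure it again after the lock push, but the final top and scene pictures still show the two in line.
- **Lock slide:** I pushed the knob until its foot met the stop block, where the wrist force rose to about 9 N. The pictures show no gap left.
- **Detector head and bystanders:** The last pictures show the white head upright in the middle of the dial. The bystanders near the stage are where they were. I did not check the screwdriver and the bracket closely, but the arm did not work near the screwdriver, and I never clearly identified the bracket in the pictures.
- **Robot:** The arm is clear and touches nothing, with a wrist force reading of about 0 N.

No check failed. The camera estimates of the dial's centre differed by up to 5 mm, so I relied on the wrist camera for the final alignment.

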